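# Turn the painted jug on the banding wheel and stop it at the hand rest

### The job

The jug standing on the banding wheel is freshly painted: stroke the bare top of the wheel head near its rim to bring it up to about 20 turns a minute, anticlockwise seen from above, and keep it between 15 and 25 turns a minute for 8 seconds without a break so that the coat sets evenly, never letting it go above 35. Then stop the wheel with the jug's handle pointing squarely at the brass stud in the middle of the hand rest, ready for painting the handle, and take your hand away. Do not touch the jug or jolt the wheel so that it shifts or tips, do not slam down on the wheel, and leave the hand rest and everything else on the bench as it is.

Things in the scene. Friction and masses are not known exactly. Their poses are not given: they have to be found in the camera images.
- wheel_base: Cast foot of the banding wheel (decorator's turntable), fixed on the bench, 170 mm across. Origin on the bench on the vertical axis of the wheel.
- wheel_head (a joint): Turning angle (rad) of the wheel head, without end stops; grows anticlockwise seen from above, its zero has no meaning. Nominal mass 2.4 kg, inertia about the axis 0.027 kg m2 (may differ by a third), bearing drag about 0.003 N m plus 0.004 N m per rad/s: left alone at 20 turns a minute it loses about 0.4 rad/s each second, and it stays where it stops.
- jug: Small white stoneware jug, 0.32 kg, standing loose at the centre of the wheel head and turning with it. Origin at the centre of its underside, z up, x towards its handle, lip on the other side. 80 mm in diameter at the belly (20 to 40 mm up), 66 mm at the mouth, 88 mm high.
- jug_handle (a point): Outermost part of the jug's handle, 64 mm from the jug's axis and 47 mm above its underside; the handle loop spans 20 to 68 mm above the underside and reaches 69 mm from the axis.
- bridge: Painter's hand rest, fixed: beech bar 460 x 36 mm across the wheel on the side away from the robot, underside 150, top 168 mm above the bench, on posts 205 mm either side of its middle. Origin on the bench on the wheel's axis; x points level to the middle of the bar (112 mm away), y along the bar, z up. The bar stops a hand going all round the rim: stroke it on the side facing the robot.
- stud (a point): Top of the brass stud, 16 mm across, in the middle of the hand rest's bar, 112 mm from the wheel axis, 174 mm above the bench: the mark for the jug's handle.
- paint_jar: Bystander: closed paint jar, 52 mm across, 62 mm high, loose, left of the wheel. Origin under its centre.
- glue_bottle: Bystander: closed bottle, 48 mm across, 80 mm high, loose, right of the wheel. Origin under its centre.
- brush: Bystander: paint brush 190 mm long lying on the bench to the left. Origin near its middle.
- spool0: Bystander: thread spool 34 mm across, 46 mm high, right. Origin under its centre.
- spool1: Bystander: second thread spool, same size, beside the first.
- head_top (a point): Centre of the head's top face, on the axis, 92 mm above the bench. The head is a flat bare aluminium disc with fine turned grooves, 300 mm in diameter, 12 mm thick at the rim. Closed fingertips pressed on its top with 3 to 10 N carry it along by friction, or brake it. The ring between jug handle and rim, 70 to 150 mm from the axis, is free for the fingers.
Not all that is in view belongs to the job. There is more than one size of the jug; the job needs the middle-sized.

How it is judged:
By the outcome, as a careful person would: the job done as asked, in the order asked, and still so for the second after the job is handed in, with the robot touching nothing.
It also fails if it takes over 67 s, if anything falls off the work surface, if the arm or the gripper's body presses on something with over 40 N, if the wrist force passes 120 N, or if a joint passes its speed limit or range.

### The arm

A 6-joint arm with a two-finger parallel gripper is mounted at the origin on the work surface. World frame = base frame: x ahead of the robot, y to its left, z up, the work surface at z = 0. Lengths are in mm, angles in degrees, forces in N, time in s.
With the tool pointing down it reaches from about 350 to 725 mm from the base axis. Payload 6 kg.
Tool frame: the origin (TCP) lies between the finger pads; the fingertips stand 22 mm ahead of it and the grasp point (between the pads) lies 3 mm ahead of it; z points along the fingers, y is the line along which they close (so a half turn about z gives the same grasp; the last joint's range is limited). The gripper opens to 85 mm and grips with 20 to 120 N. Pads are 22 mm wide; open, the fingers measure 114 mm over their backs; the gripper's body (76 mm by 85 mm) begins 54 mm behind the grasp point. The pads swing forward as they close: fully open they stand 13 mm farther back than shut.
Start: joints at [-53.016, 2.303, 4.859, 0, -92.561, -19.12], TCP at [184.074, -571.046, 253.261] pointing down, gripper open.
Joint ranges: [-146.85, 146.85], [-73.84, 115.35], [-62.03, 85.46], [-188.31, 113.3], [-161.28, -10.13], [-171.36, 171.36]. Speed limits (degrees/s): [147.25, 147.25, 172.46, 180, 180, 180].

### API

Orientations are given as [roll, pitch, yaw] about the fixed x, y, z axes, in that order (R = Rz(yaw) Ry(pitch) Rx(roll)).
In Python, from rig import status, imaging, job gives the robot as it stands. The module is installed in compiled form; this text tells all that it offers.
- The arm moves only by the shell command python3 -m inch 'ROWS' [FORCE]. ROWS is JSON, a list of rows, each a list of 7 numbers: the opening, from 0 (shut) to 1 (fully open), then the shift along the tool's x, y, z in cm, then the turn, a rotation vector about the tool's x, y, z in rad. A call has 1 to 12 rows; each row is the pose to reach, as a shift and turn from the pose commanded when the call began, along the tool's axes at that moment; what a row does not reach only later rows make up. A row lasts 1/10 s, in which the tool goes at most 50 mm and 8.59 degrees, less where a joint would pass 70% of its speed; a pose out of reach is approached as far as the arm can. A call with a gripper value outside its range is refused whole. The fingers move at their own pace and stop on an object; FORCE is the grip in N (left out, the last holds). Time passes only in rows, so rows that repeat a pose let the fingers close. It gives the time, the measured TCP pose, the force, the opening and the grip force at its end, in the units of the state.
- status.get_obs(): the state, without advancing time (a new reading comes with each control period).
- imaging.snapshot(name): name is "scene" or "top"; returns the picture (400x640x3 uint8, red, green, blue); there is no depth.
- imaging.get_calibration(name): a dict with "camera_matrix" (3x3 intrinsics, pixels), "R" (3x3) and "t" (3): a world point X has camera coordinates R X + t. Camera axes: x right, y down, z forward; pixel columns grow to the right and rows downward; lengths in mm; the calibration is good to about 2 mm. A picture is of the moment at which its call begins. get_calibration takes no time and is no camera call.
- job.close_job(): hands the job in; it is judged then, once.
The state is a dict: "clock": time; "q": joint angles; "joint_vel": joint speeds; "effort": joint torques, N m; "ee_pos": TCP position; "eef_rot": TCP orientation; "wrist_force": force on the tool from outside, world axes, zero at the start; "moment": the same for the moment, N m; "opening": opening from 0.0 (shut) to 1.0 (fully open); "grasp_force": force on a finger pad.
Only numpy, scipy, OpenCV 4.12 (cv2) and the standard library are available. Lean on these libraries where they do the work, as an engineer would, in place of code of your own. Each camera call takes 0.05 s, during which the arm holds its last target. There are 200 camera calls.

## Working session

There is one attempt and no reset: what is moved stays moved. The work goes in short steps, Python scripts to look and compute and a shell command to move; the robot and the scene stay as the last step left them, time stands still between calls to the robot, and variables do not carry over. Pictures are saved under pics/ and viewed, at most 10 in all, crops included, and the job is handed in when it is done.

```bash
mkdir -p pics; ls; python3 - <<'E'
from rig import status, imaging
import cv2,numpy as np
a=imaging.snapshot("scene");b=imaging.snapshot("top")
for n,i in(("scene",a),("top",b)):
    cv2.imwrite(f"pics/{n}0.png",i[:,:,::-1]); c=imaging.get_calibration(n); print(n,np.round(c["camera_matrix"],1).tolist(),np.round(c["R"],3).tolist(),np.round(c["t"],1).tolist())
print(status.get_obs())
E
```

```text
pics
scene [[468.7, 0.0, 318.4], [0.0, 468.7, 194.5], [0.0, 0.0, 1.0]] [[0.703, 0.711, 0.003], [0.553, -0.544, -0.631], [-0.447, 0.445, -0.776]] [-362.5, -173.4, 1463.0]
top [[365.7, 0.0, 317.9], [0.0, 365.7, 200.5], [0.0, 0.0, 1.0]] [[-0.023, -0.999, -0.023], [-0.999, 0.024, -0.039], [0.04, 0.022, -0.999]] [54.1, 491.7, 1249.4]
{'clock': 0.1, 'q': array([-5.30163662e+01,  2.33545642e+00,  4.80771097e+00, -2.55672635e-02,
       -9.25625250e+01, -1.91196871e+01]), 'joint_vel': array([-0.01310032, -0.04883282,  0.20800039,  0.14437685,  0.04343577,
       -0.06769986]), 'effort': array([-4.51561194e-03, -3.69347084e+01,  3.48282659e+01,  6.95184186e+00,
       -4.48344246e-03, -1.52899474e-05]), 'ee_pos': array([ 184.05414465, -570.78871574,  252.36562928]), 'eef_rot': array([ 1.79906343e+02, -5.43291221e-03, -1.62134926e+02]), 'wrist_force': array([-0.03156904, -0.0234253 ,  0.95859356]), 'moment': array([-0.02129885,  0.03190572,  0.00853018]), 'grasp_force': 0.0, 'opening': 0.9992014456237114}
```

View pics/scene0.png

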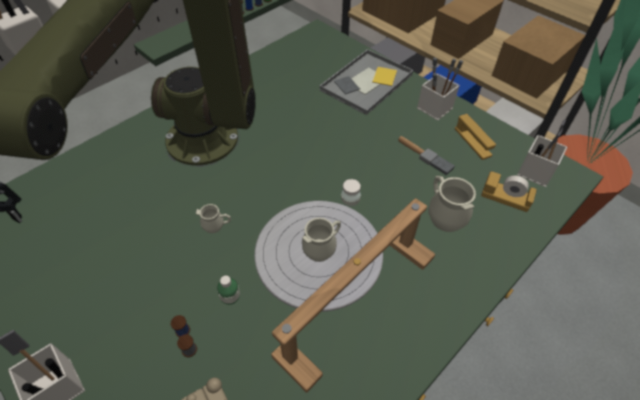

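View pics/top0.png

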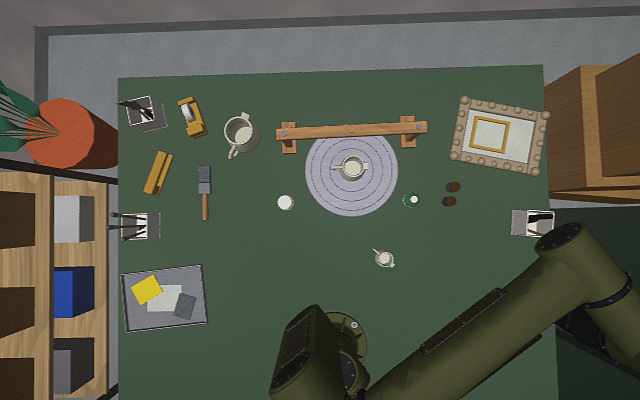

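The scene shows three jugs: large at top-view (240,133), off the wheel; small at (384,258), on the bench; middle-sized at (352,167), standing on the wheel. The one on the wheel fits the description, with its handle pointing left to about (334,169). The stud is near (351,130) in the top view. I'll confirm with a crop and measure.

```bash
cat > h.py <<'E'
import cv2,numpy as np
from rig import status,imaging
C={n:imaging.get_calibration(n) for n in("scene","top")}
def cast(n,uv,z):
    c=C[n];uv=np.atleast_2d(uv).astype(float)
    d=(np.linalg.inv(c["camera_matrix"])@np.c_[uv,np.ones(len(uv))].T).T@c["R"]
    o=-c["R"].T@c["t"]; s=(z-o[2])/d[:,2]
    return o+d*s[:,None]
def proj(n,X):
    c=C[n];p=(c["camera_matrix"]@(c["R"]@np.atleast_2d(X).T+np.reshape(c["t"],(3,1)))).T
    return p[:,:2]/p[:,2:]
E
python3 - <<'E'
from h import *
b=cv2.imread("pics/top0.png");a=cv2.imread("pics/scene0.png")
cr=np.hstack([cv2.resize(b[115:225,295:435],None,fx=3.5,fy=3.5,interpolation=2)[:385], cv2.resize(a[195:305,305:365],None,fx=3.5,fy=3.5,interpolation=2)])
cv2.imwrite("pics/crop0.png",cr); print(cr.shape)
for n,i,box in(("top",b,(300,100,405,225)),("scene",a,(250,190,390,312))):
    hsv=cv2.cvtColor(i,40); print(n,[(p,hsv[p[1],p[0]].tolist()) for p in ([(320,185),(352,167),(351,130),(320,132),(330,230)] if n=="top" else [(275,250),(319,245),(357,262),(340,275)])])
hsv=cv2.cvtColor(b,40)
m=((hsv[...,0]>105)&(hsv[...,0]<140)&(hsv[...,1]<60)&(hsv[...,2]>110)).astype(np.uint8)
m[:100]=0;m[:,:300]=0;m[225:]=0;m[:,405:]=0
m=cv2.morphologyEx(m,3,np.ones((5,5)))
c=max(cv2.findContours(m,0,1)[0],key=cv2.contourArea)[:,0]
c=c[c[:,1]>150]
P=cast("top",c,92)[:,:2]
A=np.c_[2*P,np.ones(len(P))];s=np.linalg.lstsq(A,(P**2).sum(1),rcond=None)[0]
print("axis",s[:2],"R",np.sqrt(s[2]+s[0]**2+s[1]**2),len(P))
E
```

```text
(385, 700, 3)
top [((320, 185), [125, 17, 179]), ((352, 167), [25, 24, 200]), ((351, 130), [20, 170, 185]), ((320, 132), [15, 121, 168]), ((330, 230), [62, 53, 92])]
scene [((275, 250), [0, 3, 150]), ((319, 245), [25, 32, 88]), ((357, 262), [19, 140, 166]), ((340, 275), [15, 109, 164])]
axis [586.71649309 -68.47628174] R 147.60619569153766 169
```

View pics/crop0.png

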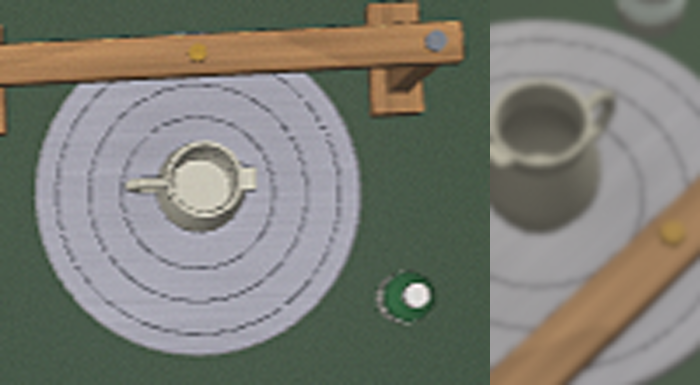

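The crop confirms it: the wheel jug is the middle-sized one. Its narrow handle is on the left (crop 130,185), the lip on the right (250,180), and the stud at crop (197,52). Next I measure the stud, the bar and the handle angle.

```bash
cat >> h.py <<'E'
AX=np.array([586.7,-68.5])
def jug(i,ax=None):
    """handle angle (deg, world) from top view RGB: jug mask, pixels beyond belly at 47 mm up, handle side is farther"""
    ax=AX if ax is None else ax
    hsv=cv2.cvtColor(np.ascontiguousarray(i),cv2.COLOR_RGB2HSV)
    m=(hsv[...,0]>15)&(hsv[...,0]<45)&(hsv[...,1]>12)&(hsv[...,1]<75)&(hsv[...,2]>120)
    v,u=np.nonzero(m); P=cast("top",np.c_[u,v],92+60)[:,:2]-ax
    r=np.hypot(*P.T); k=(r>48)&(r<75); 
    return np.degrees(np.arctan2(*P[k].mean(0)[::-1])) if k.any() else None, int(k.sum()), r[k].max() if k.any() else 0, P[r<75].mean(0)
E
python3 - <<'E'
from h import *
b=cv2.imread("pics/top0.png");a=cv2.imread("pics/scene0.png")
for n,i,box in(("top",b,(345,124,358,137)),("scene",a,(350,255,364,268))):
    h=cv2.cvtColor(i,40);m=(h[...,0]>17)&(h[...,0]<32)&(h[...,1]>(150 if n=="top" else 125)); z=np.zeros_like(m);z[box[1]:box[3],box[0]:box[2]]=1
    v,u=np.nonzero(m&z);c=(u.mean(),v.mean());p=cast(n,c,174)[0];print(n,"stud",c,len(u),p,p[:2]-AX,np.hypot(*(p[:2]-AX)),np.degrees(np.arctan2(*(p[:2]-AX)[::-1])))
# bar-end screws grey
h=cv2.cvtColor(b,40);m=((h[...,1]<70)&(h[...,2]>90)&(h[...,0]>90)).astype(np.uint8)
S=[]
for box in((274,124,288,142),(412,118,428,134)):
    s=m[box[1]:box[3],box[0]:box[2]];v,u=np.nonzero(s);c=(u.mean()+box[0],v.mean()+box[1]);S.append(cast("top",c,169)[0]);print(c,len(u),S[-1])
d=S[0]-S[1];print("len",np.hypot(*d[:2]),"bar normal angle",np.degrees(np.arctan2(d[1],d[0]))-90,"mid",(S[0]+S[1])/2)
print(jug(b[:,:,::-1]))
# axis reprojection in scene: ellipse fit of head
print("proj axis",proj("scene",[*AX,92]),proj("top",[*AX,92]))
E
```

```text
top stud (np.float64(351.11764705882354), np.float64(129.41176470588235)) 17 [698.12429432 -66.55438243 174.        ] [111.42429432   1.94561757] 111.44127956837683 1.0003594669484603
scene stud (np.float64(356.7631578947368), np.float64(261.0263157894737)) 38 [698.27516869 -68.02739647 174.        ] [111.57516869   0.47260353] 111.57616959989203 0.24268863683660227
(np.float64(283.5), np.float64(133.0)) 20 [694.23164098 138.35817227 169.        ]
(np.float64(418.90909090909093), np.float64(126.0909090909091)) 22 [ 703.48028891 -271.09184591  169.        ]
len 409.5544589817907 bar normal angle 1.2939757569291856 mid [698.85596495 -66.36683682 169.        ]
(np.float64(88.81312038889799), 19, np.float64(65.05930830142961), array([-0.29642102,  3.64113133]))
proj axis [[319.10080819 250.04077453]] [[350.93664848 169.57676387]]
```

```bash
python3 -m inch '[[0,-47.1,46.1,7,0,0,0.312],[0,-47.1,46.1,7,0,0,0.312],[0,-47.1,46.1,7,0,0,0.312],[0,-47.1,46.1,7,0,0,0.312],[0,-47.1,46.1,7,0,0,0.312],[0,-47.1,46.1,7,0,0,0.312],[0,-47.1,46.1,7,0,0,0.312],[0,-47.1,46.1,7,0,0,0.312],[0,-47.1,46.1,7,0,0,0.312],[0,-47.1,46.1,7,0,0,0.312],[0,-47.1,46.1,7,0,0,0.312],[0,-47.1,46.1,7,0,0,0.312]]' 40
```

```text
clock: 1.3
ee_pos: [458.9, -47.2, 190.5]
eef_rot: [180.0, 0.0, -180.0]
wrist_force: [1.8, -0.6, 0.5]
opening: 0.001
grasp_force: 0.0
```

```bash
python3 -m inch '[[0,-2.9,5.5,5.4,0,0,0],[0,-2.9,5.5,5.4,0,0,0],[0,-2.9,5.5,5.4,0,0,0],[0,-2.9,5.5,5.4,0,0,0]]'; python3 - <<'E'
from h import *
i=imaging.snapshot("top");j=imaging.snapshot("scene")
cv2.imwrite("pics/a.png",np.hstack([i[100:300,220:480],j[130:330,220:480]])[:,:,::-1]);print(jug(i),status.get_obs()["ee_pos"])
E
```

```text
clock: 1.7
ee_pos: [487.3, 5.7, 136.1]
eef_rot: [-179.9, -0.1, -180.0]
wrist_force: [0.5, -0.5, 0.8]
opening: -0.004
grasp_force: 0.0
(np.float64(88.81312038889799), 19, np.float64(65.05930830142961), array([0.88824533, 2.77957183])) [487.82506135   5.1041594  137.74480975]
```

View pics/a.png

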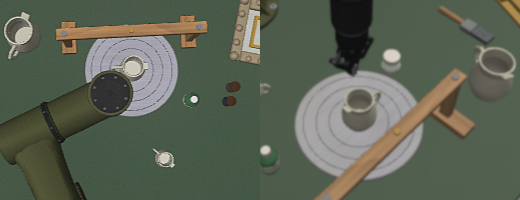

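Top view: the arm hides part of the wheel, and the jug's handle is still visible at (111,70). The scene view shows the fingertips just above the rim. Now a gentle touch-down to find contact.

```bash
python3 -m inch '[[0,0,0,1.0,0,0,0],[0,0,0,1.6,0,0,0],[0,0,0,1.8,0,0,0],[0,0,0,2.0,0,0,0]]';python3 -m inch '[[0,0,0,0.1,0,0,0],[0,0,0,0.1,0,0,0]]';python3 -m inch '[[0,0,0,0.1,0,0,0],[0,0,0,0.1,0,0,0]]'; python3 -m inch '[[0,0,0,0.1,0,0,0],[0,0,0,0.1,0,0,0]]'
```

```text
clock: 2.2
ee_pos: [487.5, 5.3, 116.5]
eef_rot: [-180.0, -0.0, 180.0]
wrist_force: [-0.3, -0.1, 0.0]
opening: 0.002
grasp_force: 0.0
clock: 2.4
ee_pos: [487.6, 5.6, 115.7]
eef_rot: [180.0, -0.0, 180.0]
wrist_force: [0.6, -0.2, 0.5]
opening: 0.003
grasp_force: 0.0
clock: 2.6
ee_pos: [487.6, 5.7, 114.7]
eef_rot: [180.0, -0.0, 180.0]
wrist_force: [-0.7, 0.6, -0.2]
opening: -0.001
grasp_force: 0.0
clock: 2.8
ee_pos: [487.8, 5.8, 114.2]
eef_rot: [180.0, 0.0, -180.0]
wrist_force: [-0.2, 0.7, 2.4]
opening: -0.003
grasp_force: 1.3
```

```bash
python3 -m inch '[[0,0,0,0.1,0,0,0],[0,0,0,0.1,0,0,0]]';python3 -m inch '[[0,0,0,0.1,0,0,0],[0,0,0,0.1,0,0,0]]'
```

```text
clock: 3.0
ee_pos: [488.1, 6.0, 114.1]
eef_rot: [180.0, 0.1, -180.0]
wrist_force: [-2.7, 2.0, 7.6]
opening: 0.001
grasp_force: 3.6
clock: 3.2
ee_pos: [488.4, 6.3, 114.1]
eef_rot: [179.9, 0.2, -180.0]
wrist_force: [-5.8, 3.5, 11.6]
opening: -0.001
grasp_force: 5.8
```

```bash
cat >> h.py <<'E'
def rows(phis,zs,r=124.):
    """tool-frame shifts (cm) from first phi; world->tool: x=-dx,y=dy,z=-dz"""
    p=np.array(phis);P=r*np.c_[-np.cos(p),np.sin(p)];d=(P[1:]-P[0])/10
    print("["+",".join(f"[0,{-a:.2f},{b:.2f},{z:.2f},0,0,0]" for (a,b),z in zip(d,zs))+"]")
E
python3 - <<'E'
from h import *
f=.644-np.array([0,.0175,.07,.1575,.28,.4375,.63,.84,1.05])
rows(f,[-.1]*8)
rows(f[-1]-np.array([0,.21,.42,.62,.76]),[0,-.6,-1,-1])
rows(-.88+0*np.array([0,0]),[0]); print(124*np.array([-np.cos(.75)+np.cos(1.166-.0),0]))
P=lambda f:124*np.array([-np.cos(f),np.sin(f)]); print(P(.75)-P(f[-1]-.76))
E
```

```text
[[0,0.13,-0.17,-0.10,0,0,0],[0,0.50,-0.71,-0.10,0,0,0],[0,1.04,-1.65,-0.10,0,0,0],[0,1.67,-3.03,-0.10,0,0,0],[0,2.22,-4.90,-0.10,0,0,0],[0,2.48,-7.27,-0.10,0,0,0],[0,2.25,-9.86,-0.10,0,0,0],[0,1.48,-12.34,-0.10,0,0,0]]
[[0,-1.27,-2.27,0.00,0,0,0],[0,-2.99,-4.22,-0.60,0,0,0],[0,-4.97,-5.71,-1.00,0,0,0],[0,-6.51,-6.50,-1.00,0,0,0]]
[[0,-0.00,0.00,0.00,0,0,0]]
[-41.89430684   0.        ]
[-41.89430684 198.50185226]
```

```bash
python3 -m inch '[[0,0.13,-0.17,-0.1,0,0,0],[0,0.5,-0.71,-0.1,0,0,0],[0,1.04,-1.65,-0.1,0,0,0],[0,1.67,-3.03,-0.1,0,0,0],[0,2.22,-4.9,-0.1,0,0,0]]'; python3 -m inch '[[0,0.26,-2.37,0,0,0,0],[0,0.03,-4.96,0,0,0,0],[0,-0.74,-7.44,0,0,0,0]]'; python3 -m inch '[[0,-1.27,-2.27,0,0,0,0],[0,-2.99,-4.22,-0.6,0,0,0],[0,-4.97,-5.71,-1,0,0,0]]'; python3 - <<'E'
from h import *
L=[];I=[]
for k in range(3):
    i=imaging.snapshot("top");j=imaging.snapshot("scene");I.append(np.hstack([i[100:250,270:450],j[170:320,240:400]]))
    print(status.get_obs()["clock"],jug(i))
cv2.imwrite("pics/b.png",np.vstack(I)[:,:,::-1])
E
```

```text
clock: 3.7
ee_pos: [466.1, -43.6, 114.1]
eef_rot: [180.0, 0.2, -179.9]
wrist_force: [2.3, -0.8, 6.2]
opening: -0.007
grasp_force: 2.6
clock: 4.0
ee_pos: [473.2, -119.0, 114.1]
eef_rot: [-180.0, 0.2, -180.0]
wrist_force: [1.3, 2.0, 6.0]
opening: -0.0
grasp_force: 2.9
clock: 4.3
ee_pos: [522.5, -176.4, 122.6]
eef_rot: [180.0, -0.0, 179.9]
wrist_force: [0.2, -0.1, 0.2]
opening: 0.003
grasp_force: 0.0
4.4 (None, 0, 0, array([32.73538323, -1.09949804]))
4.5 (None, 0, 0, array([33.57574246,  1.83485882]))
4.6 (None, 0, 0, array([30.78576761,  2.65421035]))
```

View pics/b.png

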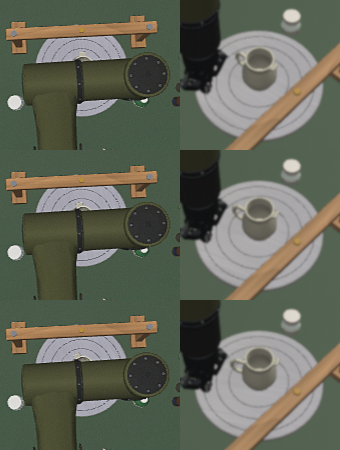

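The three scene crops show the wheel turning, with the handle moving from (240,58) to (239,212) to (240,363), left of the jug. The top view is blocked by the forearm while the hand is at this end, so I'll measure from the return position.

```bash
python3 -m inch '[[0,2.65,19.06,0,0,0,0],[0,2.65,19.06,0,0,0,0],[0,2.65,19.06,0,0,0,0],[0,2.65,19.06,0,0,0,0]]'; python3 - <<'E'
from h import *
i=imaging.snapshot("top");print(jug(i),status.get_obs()["clock"])
rows(.75-np.array([0,.1,.3,.525,.75,.975,1.2,1.425,1.55,0,0,0,0]),[.5,.87,1,1,1,1,.4,0,0,0,0,0])
E
```

```text
clock: 5.0
ee_pos: [494.8, 18.1, 122.9]
eef_rot: [180.0, 0.0, -179.9]
wrist_force: [1.1, -0.3, -0.0]
opening: 0.003
grasp_force: 0.0
(np.float64(-101.98228327223408), 18, np.float64(64.34938790695936), array([-2.93143683, -0.55761829])) 5.05
[[0,0.80,-0.95,0.50,0,0,0],[0,2.09,-3.06,0.87,0,0,0],[0,3.01,-5.69,1.00,0,0,0],[0,3.33,-8.45,1.00,0,0,0],[0,3.01,-11.22,1.00,0,0,0],[0,2.09,-13.85,1.00,0,0,0],[0,0.61,-16.20,0.40,0,0,0],[0,-0.43,-17.35,0.00,0,0,0],[0,-0.00,0.00,0.00,0,0,0],[0,-0.00,0.00,0.00,0,0,0],[0,-0.00,0.00,0.00,0,0,0],[0,-0.00,0.00,0.00,0,0,0]]
```

```bash
python3 -m inch '[[0,0.8,-0.95,0.5,0,0,0],[0,2.09,-3.06,0.87,0,0,0],[0,3.01,-5.69,1,0,0,0],[0,3.33,-8.45,1,0,0,0],[0,3.01,-11.22,1,0,0,0]]'; python3 -m inch '[[0,-0.92,-2.63,0,0,0,0],[0,-2.4,-4.98,-0.6,0,0,0],[0,-3.44,-6.13,-1,0,0,0],[0,-3.01,11.22,-1,0,0,0],[0,-3.01,11.22,-1,0,0,0],[0,-3.01,11.22,-1,0,0,0],[0,-3.01,11.22,-1,0,0,0]]'; python3 - <<'E'
from h import *
for k in range(3):
    i=imaging.snapshot("top");print(jug(i)[:3],status.get_obs()["clock"])
E
```

```text
clock: 5.55
ee_pos: [465.5, -97.8, 114.2]
eef_rot: [180.0, 0.2, -180.0]
wrist_force: [2.3, 0.5, 4.3]
opening: 0.002
grasp_force: 2.1
clock: 6.25
ee_pos: [495.0, 17.8, 122.6]
eef_rot: [180.0, 0.0, -179.9]
wrist_force: [0.2, -1.6, -0.0]
opening: -0.001
grasp_force: 0.0
(np.float64(52.217382461174665), 17, np.float64(64.74436660781276)) 6.3
(np.float64(57.88138615787351), 15, np.float64(64.03211001565755)) 6.35
(np.float64(64.35787418342787), 18, np.float64(65.33076206130113)) 6.4
```

```bash
cat > look.py <<'E'
from h import *
t=status.get_obs()["clock"];a=jug(imaging.snapshot("top"))[:3];b=jug(imaging.snapshot("top"))[:3];print(t,a,b)
E
python3 -m inch '[[0,0.8,-0.95,0.5,0,0,0],[0,2.09,-3.06,0.87,0,0,0],[0,3.01,-5.69,1,0,0,0],[0,3.33,-8.45,1,0,0,0],[0,3.01,-11.22,1,0,0,0],[0,2.09,-13.85,1,0,0,0],[0,0.61,-16.2,0.4,0,0,0],[0,-0.43,-17.35,0,0,0,0],[0,0,0,0,0,0,0],[0,0,0,0,0,0,0],[0,0,0,0,0,0,0],[0,0,0,0,0,0,0]]'; python3 look.py
python3 -m inch '[[0,0.8,-0.95,0.5,0,0,0],[0,2.09,-3.06,0.87,0,0,0],[0,3.01,-5.69,1,0,0,0],[0,3.33,-8.45,1,0,0,0],[0,3.01,-11.22,1,0,0,0]]'; python3 -m inch '[[0,-0.92,-2.63,0,0,0,0],[0,-2.4,-4.98,-0.6,0,0,0],[0,-3.44,-6.13,-1,0,0,0],[0,-3.01,11.22,-1,0,0,0],[0,-3.01,11.22,-1,0,0,0],[0,-3.01,11.22,-1,0,0,0],[0,-3.01,11.22,-1,0,0,0]]'; python3 look.py
```

```text
clock: 7.6
ee_pos: [495.0, 16.5, 122.3]
eef_rot: [180.0, -0.0, 180.0]
wrist_force: [0.5, -0.8, 0.3]
opening: 0.002
grasp_force: 0.0
7.6 (np.float64(-146.04823694124275), 21, np.float64(64.59327687392707)) (np.float64(-140.42920879342418), 22, np.float64(66.14459653891076))
clock: 8.2
ee_pos: [465.2, -99.7, 114.2]
eef_rot: [-180.0, 0.2, 179.9]
wrist_force: [2.3, 1.4, 4.8]
opening: 0.003
grasp_force: 2.5
clock: 8.9
ee_pos: [494.9, 15.9, 122.2]
eef_rot: [180.0, -0.0, 179.9]
wrist_force: [0.3, -0.3, 0.3]
opening: 0.0
grasp_force: 0.0
8.9 (np.float64(14.609864013382728), 15, np.float64(64.99228522508322)) (np.float64(21.567631904665774), 16, np.float64(64.20700605111499))
```

```bash
python3 -m inch '[[0,0.8,-0.95,0.5,0,0,0],[0,2.09,-3.06,0.87,0,0,0],[0,3.01,-5.69,1,0,0,0],[0,3.33,-8.45,1,0,0,0],[0,3.01,-11.22,1,0,0,0],[0,2.09,-13.85,1,0,0,0],[0,0.61,-16.2,0.4,0,0,0],[0,-0.43,-17.35,0,0,0,0],[0,0,0.1,0,0,0,0],[0,0,0.1,0,0,0,0],[0,0,0.1,0,0,0,0],[0,0,0.1,0,0,0,0]]'; python3 look.py
python3 -m inch '[[0,0.8,-0.95,0.5,0,0,0],[0,2.09,-3.06,0.87,0,0,0],[0,3.01,-5.69,1,0,0,0],[0,3.33,-8.45,1,0,0,0],[0,3.01,-11.22,1,0,0,0],[0,2.09,-13.85,1,0,0,0],[0,0.61,-16.2,0.4,0,0,0],[0,-0.43,-17.35,0,0,0,0],[0,0,0.1,0,0,0,0],[0,0,0.1,0,0,0,0],[0,0,0.1,0,0,0,0],[0,0,0.1,0,0,0,0]]'; python3 look.py
python3 -m inch '[[0,0.8,-0.95,0.5,0,0,0],[0,2.09,-3.06,0.87,0,0,0],[0,3.01,-5.69,1,0,0,0],[0,3.33,-8.45,1,0,0,0],[0,3.01,-11.22,1,0,0,0],[0,2.09,-13.85,1,0,0,0],[0,0.61,-16.2,0.4,0,0,0],[0,-0.43,-17.35,0,0,0,0],[0,0,0.1,0,0,0,0],[0,0,0.1,0,0,0,0],[0,0,0.1,0,0,0,0],[0,0,0.1,0,0,0,0]]'; python3 look.py
```

```text
clock: 10.2
ee_pos: [494.8, 16.5, 122.1]
eef_rot: [180.0, -0.0, 179.9]
wrist_force: [0.8, -0.3, 0.2]
opening: 0.0
grasp_force: 0.0
10.2 (np.float64(172.35793260759553), 21, np.float64(64.71023682989856)) (np.float64(177.6664499907821), 19, np.float64(66.99211698438982))
clock: 11.5
ee_pos: [494.8, 17.3, 122.1]
eef_rot: [180.0, -0.0, 179.9]
wrist_force: [0.0, -0.2, -0.2]
opening: -0.001
grasp_force: 0.0
11.5 (np.float64(-28.569062630493743), 12, np.float64(63.35785487266317)) (np.float64(-22.14550337874914), 12, np.float64(63.57613748850456))
clock: 12.8
ee_pos: [494.8, 18.2, 122.0]
eef_rot: [180.0, -0.0, 179.9]
wrist_force: [0.3, 0.2, 0.3]
opening: -0.0
grasp_force: 0.0
12.8 (np.float64(-42.73041164946268), 3, np.float64(50.27554065578528)) (np.float64(-34.995185077078816), 1, np.float64(48.52759440266161))
```

```bash
python3 -m inch '[[0,0.8,-0.95,0.5,0,0,0],[0,2.09,-3.06,0.87,0,0,0],[0,3.01,-5.69,1,0,0,0],[0,3.33,-8.45,1,0,0,0],[0,3.01,-11.22,1,0,0,0],[0,2.09,-13.85,1,0,0,0],[0,0.61,-16.2,0.4,0,0,0],[0,-0.43,-17.35,0,0,0,0],[0,0,0,0,0,0,0],[0,0,0,0,0,0,0],[0,0,0,0,0,0,0],[0,0,0,0,0,0,0]]'; python3 look.py
python3 -m inch '[[0,0.8,-0.95,0.5,0,0,0],[0,2.09,-3.06,0.87,0,0,0],[0,3.01,-5.69,1,0,0,0],[0,3.33,-8.45,1,0,0,0],[0,3.01,-11.22,1,0,0,0],[0,2.09,-13.85,1,0,0,0],[0,0.61,-16.2,0.4,0,0,0],[0,-0.43,-17.35,0,0,0,0],[0,0,0,0,0,0,0],[0,0,0,0,0,0,0],[0,0,0,0,0,0,0],[0,0,0,0,0,0,0]]'; python3 look.py
```

```text
clock: 14.1
ee_pos: [494.8, 18.2, 122.0]
eef_rot: [180.0, -0.0, 179.9]
wrist_force: [-0.2, -0.0, 0.3]
opening: -0.003
grasp_force: 0.0
14.1 (np.float64(-69.63679688852294), 14, np.float64(65.31495722160987)) (np.float64(-63.91537218497158), 13, np.float64(65.2352813290725))
clock: 15.4
ee_pos: [494.8, 18.2, 122.1]
eef_rot: [180.0, -0.0, 179.9]
wrist_force: [-0.3, -0.2, -0.3]
opening: 0.005
grasp_force: 0.0
15.4 (np.float64(91.1309259307333), 14, np.float64(65.05930830142961)) (np.float64(94.52074712345157), 11, np.float64(59.150919316807816))
```

```bash
python3 -m inch '[[0,0,0,0,0,0,0],[0,0,0,0,0,0,0],[0,0,0,0,0,0,0],[0,0,0,0,0,0,0],[0,0,0,0,0,0,0],[0,0,0,0,0,0,0],[0,0,0,0,0,0,0],[0,0,0,0,0,0,0],[0,0,0,0,0,0,0],[0,0,0,0,0,0,0]]' >/dev/null; python3 look.py;python3 -m inch '[[0,0,0,0,0,0,0],[0,0,0,0,0,0,0],[0,0,0,0,0,0,0]]'>/dev/null; python3 look.py
```

```text
16.5 (np.float64(-154.72714585311454), 22, np.float64(66.38037087559535)) (np.float64(-150.1434413199636), 21, np.float64(65.35013202132411))
16.9 (np.float64(-117.36495236163586), 20, np.float64(66.00241528530563)) (np.float64(-112.95064159769635), 18, np.float64(63.74476559354974))
```

```bash
python3 - <<'E'
from h import *
rows(.75-np.array([0,0,0,0,.06,.19,.32,.45,.58,.71,.84]),[0,0,0,.5,.87,1,1,1,1,1])
rows(.75-np.array([.84,.962,1.067,1.157,1.23,1.287,1.327,1.352,1.36,1.36]),[0]*9)
E
```

```text
[[0,-0.00,0.00,0.00,0,0,0],[0,-0.00,0.00,0.00,0,0,0],[0,-0.00,0.00,0.00,0,0,0],[0,0.49,-0.56,0.50,0,0,0],[0,1.43,-1.87,0.87,0,0,0],[0,2.20,-3.28,1.00,0,0,0],[0,2.77,-4.79,1.00,0,0,0],[0,3.15,-6.35,1.00,0,0,0],[0,3.32,-7.96,1.00,0,0,0],[0,3.28,-9.57,1.00,0,0,0]]
[[0,-0.23,-1.49,0.00,0,0,0],[0,-0.57,-2.75,0.00,0,0,0],[0,-0.96,-3.79,0.00,0,0,0],[0,-1.35,-4.61,0.00,0,0,0],[0,-1.70,-5.23,0.00,0,0,0],[0,-1.96,-5.65,0.00,0,0,0],[0,-2.13,-5.91,0.00,0,0,0],[0,-2.19,-5.99,0.00,0,0,0],[0,-2.19,-5.99,0.00,0,0,0]]
```

```bash
python3 -m inch '[[0,0,0,0,0,0,0],[0,0,0,0,0,0,0],[0,0,0,0,0,0,0],[0,0.49,-0.56,0.5,0,0,0],[0,1.43,-1.87,0.87,0,0,0],[0,2.2,-3.28,1,0,0,0],[0,2.77,-4.79,1,0,0,0],[0,3.15,-6.35,1,0,0,0],[0,3.32,-7.96,1,0,0,0],[0,3.28,-9.57,1,0,0,0]]'; python3 -m inch '[[0,-0.23,-1.49,0,0,0,0],[0,-0.57,-2.75,0,0,0,0],[0,-0.96,-3.79,0,0,0,0],[0,-1.35,-4.61,0,0,0,0],[0,-1.7,-5.23,0,0,0,0],[0,-1.96,-5.65,0,0,0,0],[0,-2.13,-5.91,0,0,0,0],[0,-2.19,-5.99,0,0,0,0],[0,-2.19,-5.99,0,0,0,0]]'; python3 look.py; python3 - <<'E'
from h import *
i=imaging.snapshot("top");j=imaging.snapshot("scene")
cv2.imwrite("pics/c.png",cv2.resize(np.hstack([i[100:250,270:450],j[170:320,240:400]]),None,fx=2,fy=2)[:,:,::-1])
E
```

```text
clock: 18.0
ee_pos: [463.0, -78.5, 114.1]
eef_rot: [-180.0, 0.2, 180.0]
wrist_force: [1.0, 0.2, 5.9]
opening: -0.003
grasp_force: 2.6
clock: 18.9
ee_pos: [484.9, -138.2, 114.1]
eef_rot: [-179.9, 0.1, 180.0]
wrist_force: [-0.6, -0.1, 7.2]
opening: -0.002
grasp_force: 3.1
18.9 (np.float64(4.809860068085413), 17, np.float64(62.894413145749894)) (np.float64(4.530000492376704), 16, np.float64(62.894413145749894))
```

View pics/c.png

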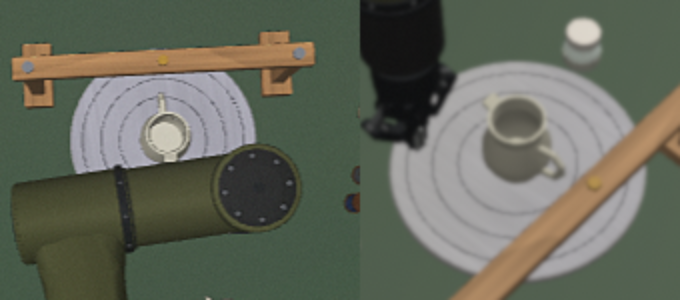

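The wheel has stopped. The handle is at crop (161,95), slightly to the left of the line to the stud at (163,60). I'll refine the angle using both views.

```bash
cat > fine.py <<'E'
from h import *
def rep():
    T=[];
    for k in range(2):
        i=imaging.snapshot("top")
        hsv=cv2.cvtColor(i,cv2.COLOR_RGB2HSV);m=(hsv[...,0]>15)&(hsv[...,0]<45)&(hsv[...,1]>12)&(hsv[...,1]<75)&(hsv[...,2]>120)
        v,u=np.nonzero(m)
        for z,lo in((152,46),(142,58)):
            P=cast("top",np.c_[u,v],z)[:,:2]-AX;r=np.hypot(*P.T);s=(r>lo)&(r<75)
            T.append((z,round(float(np.degrees(np.arctan2(*P[s].mean(0)[::-1]))),1),int(s.sum())))
    print("top",T)
    j=imaging.snapshot("scene");L=cv2.cvtColor(j,cv2.COLOR_RGB2HSV)
    m=((L[...,0]>15)&(L[...,0]<45)&(L[...,1]>14)&(L[...,1]<90)).astype(np.uint8)
    v,u=np.nonzero(m);P=cast("scene",np.c_[u,v],139)[:,:2]-AX;r=np.hypot(*P.T);s=(r<75)&(P[:,0]>0)&(r>50)&(np.abs(P[:,1])<30)
    c=np.c_[u,v][s].mean(0);print("scene tip",c,s.sum(),np.degrees(np.arctan2(*P[s].mean(0)[::-1])),P[s].mean(0),"proj tip for -2,1.1,4,7 deg:",proj("scene",[[AX[0]+64*np.cos(a),AX[1]+64*np.sin(a),139] for a in np.radians([-2,1.1,4,7])]).round(1).tolist())
    return j
j=rep(); cv2.imwrite("pics/d.png",cv2.resize(j[215:275,295:375],None,fx=8,fy=8,interpolation=2)[:,:,::-1])
E
python3 fine.py
```

```text
top [(152, 4.4, 19), (142, 4.6, 8), (152, 4.4, 19), (142, 4.6, 8)]
scene tip [335.72727273 255.10606061] 66 -4.245024333895095 [56.15696217 -4.16827949] proj tip for -2,1.1,4,7 deg: [[338.9, 256.7], [340.0, 255.8], [341.0, 254.9], [341.9, 253.9]]
```

View pics/d.png

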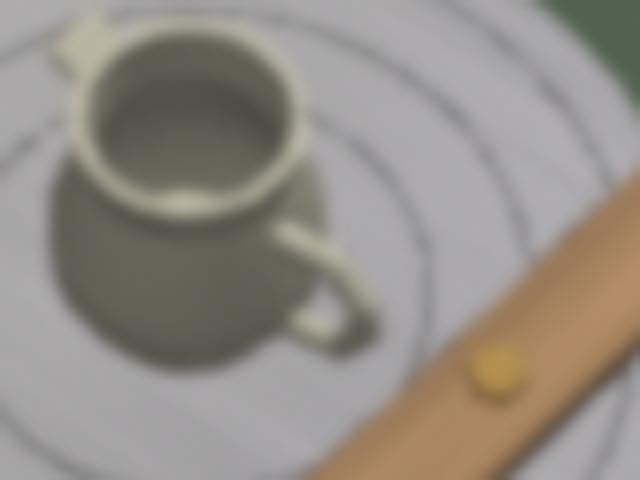

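The handle's outermost point is at crop (372,315). Both views put it about 4.6° against the stud's 1.0°, so I drag back 3.7° while still in contact.

```bash
python3 -m inch '[[0,0.04,0.06,0,0,0,0],[0,0.15,0.22,0,0,0,0],[0,0.28,0.44,0,0,0,0],[0,0.39,0.61,0,0,0,0],[0,0.44,0.68,0,0,0,0],[0,0.44,0.68,0,0,0,0],[0,0.44,0.68,0,0,0,0]]'; python3 fine.py
```

```text
clock: 19.95
ee_pos: [480.5, -131.1, 114.1]
eef_rot: [-179.9, 0.1, 180.0]
wrist_force: [0.1, -0.1, 5.8]
opening: 0.0
grasp_force: 2.9
top [(152, 0.9, 18), (142, 0.8, 5), (152, 0.9, 18), (142, -0.1, 4)]
scene tip [334.89393939 255.93939394] 66 -7.109082702279775 [56.35341375 -7.02826082] proj tip for -2,1.1,4,7 deg: [[338.9, 256.7], [340.0, 255.8], [341.0, 254.9], [341.9, 253.9]]
```

Handle at 0.9°, stud at 1.0°. Lift gently and withdraw.

```bash
python3 -m inch '[[0,0,0,-0.05,0,0,0],[0,0,0,-0.1,0,0,0],[0,0,0,-0.15,0,0,0],[0,0,0,-0.3,0,0,0],[0,0,0,-1,0,0,0],[0,0,0,-3,0,0,0],[0,2,-1,-7,0,0,0],[0,4,-4,-11,0,0,0],[0,6,-8,-13,0,0,0],[0,8,-12,-13,0,0,0],[0,8,-16,-13,0,0,0],[0,8,-16,-13,0,0,0]]'; python3 -m inch '[[0,0,-5,0,0,0,0],[0,0,-10,0,0,0,0],[0,0,-15,0,0,0,0],[0,0,-18,0,0,0,0],[0,0,-18,0,0,0,0],[0,0,-18,0,0,0,0]]'; python3 fine.py; python3 - <<'E'
from h import *
i=imaging.snapshot("top");print(jug(i));cv2.imwrite("pics/e.png",i[60:300,200:520,::-1])
h=cv2.cvtColor(i,cv2.COLOR_RGB2HSV)
E
```

```text
clock: 21.3
ee_pos: [399.4, -293.2, 242.4]
eef_rot: [180.0, -0.1, 179.7]
wrist_force: [0.3, 0.8, 0.1]
opening: 0.003
grasp_force: 0.0
clock: 21.9
ee_pos: [400.6, -470.0, 241.8]
eef_rot: [179.9, -0.1, 179.9]
wrist_force: [1.6, 0.3, 0.0]
opening: -0.001
grasp_force: 0.0
top [(152, 0.0, 17), (142, -0.9, 5), (152, -0.2, 18), (142, -0.9, 5)]
scene tip [334.68253968 256.03174603] 63 -7.6347081619090655 [56.19041815 -7.53204987] proj tip for -2,1.1,4,7 deg: [[338.9, 256.7], [340.0, 255.8], [341.0, 254.9], [341.9, 253.9]]
(np.float64(-0.5325946025842813), 14, np.float64(62.21491433873309), array([-0.83189817,  1.04616853]))
```

View pics/e.png

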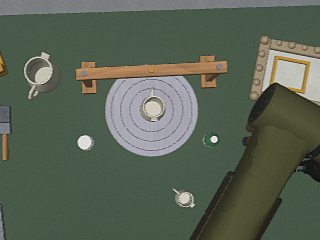

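The view is clear: handle at (153,91) points at the stud at (151,70), and the bystanders look untouched. One check that the wheel is at rest and of the final angle.

```bash
python3 -m inch '[[0,0,0,0,0,0,0],[0,0,0,0,0,0,0],[0,0,0,0,0,0,0],[0,0,0,0,0,0,0],[0,0,0,0,0,0,0]]'>/dev/null; python3 - <<'E'
from h import *
for k in range(3):
    i=imaging.snapshot("top");print(jug(i)[:3])
# soft measure: yellowness (R-B) weighted column centroid per row on handle, cast at z=155, and on stud
w=np.clip(i[...,0].astype(float)-i[...,2]+3,0,None)   # disc is bluish -> ~0
for v in range(140,170):
    s=w[v,335:372];s=np.clip(s-np.median(w[v,308:330])-4,0,None)
    if s.sum()>0:
        u=335+(s*np.arange(len(s))).sum()/s.sum();p=cast("top",(u,v),152)[0,:2]-AX
        print(v,round(u,2),int(s.sum()),(s>0).sum(),p.round(1),round(float(np.degrees(np.arctan2(p[1],p[0]))),1))
E
```

```text
(np.float64(-0.5325946025842813), 14, np.float64(62.21491433873309))
(np.float64(-0.2728346461688532), 13, np.float64(62.21491433873309))
(np.float64(-0.5325946025842813), 14, np.float64(62.21491433873309))
146 352.0 3 1 [65.2 -1. ] -0.9
147 351.86 43 3 [62.1 -0.5] -0.4
148 351.74 43 4 [59. -0.] -0.0
149 351.78 45 3 [55.9 -0.1] -0.1
150 351.84 63 4 [52.9 -0.2] -0.2
151 351.75 61 4 [49.8  0.2] 0.2
152 351.68 65 4 [46.7  0.5] 0.6
153 351.71 69 4 [43.6  0.5] 0.6
154 351.71 70 4 [40.5  0.5] 0.8
155 351.93 57 4 [37.4 -0. ] -0.0
156 353.17 138 9 [34.2 -3.7] -6.2
157 353.25 179 13 [31.2 -3.9] -7.1
158 352.69 199 16 [28.1 -2.1] -4.3
159 352.32 218 18 [25.1 -0.9] -2.0
160 352.94 246 20 [22.  -2.7] -7.0
161 353.46 282 21 [18.8 -4.2] -12.6
162 352.5 321 22 [15.8 -1.2] -4.3
163 352.72 378 24 [12.7 -1.8] -7.9
164 352.66 391 24 [ 9.7 -1.5] -8.8
165 352.82 398 24 [ 6.6 -1.9] -16.3
166 352.48 402 25 [ 3.5 -0.8] -12.7
167 352.51 389 25 [ 0.5 -0.8] -60.3
168 352.4 413 25 [-2.6 -0.4] -171.8
169 352.36 424 25 [-5.7 -0.2] -178.4
```

At rest, with the handle within about 1.5° of the stud direction.

```bash
python3 -c "
from rig import job
print(job.close_job())"
```

```text
the job is handed in; nothing more can be done
None
```

The wheel turned at about 20 turns a minute for 10 s, then I stopped it with the jug's handle within about 1.5° of the brass stud, took the hand away and handed the job in; no verdict came back.

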